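# Set up the colour-check lamp for a fresh spray-out plate

## Task

Set up the colour-check lamp, which stands on the bench, to judge the freshly sprayed brown plate in daylight: push the sample carriage fully home under the lamp by the black tab at its end, push the yellow tabs of the filter turret round until the blue glass has clicked in under the lamp head, and press the raised end of the rocker switch on top of the head right down to switch it on, in whatever order suits you. All of it is pushing and pressing with the fingertips, nothing needs to be picked up; the paint on the plate is wet and the glasses must stay clean, so touch neither plate nor glass. Leave the plate lying flat in its tray and the cups, tins and other things on the bench where they are.

Things in the scene. Friction and masses are not known exactly. Their poses are not given: they have to be found in the camera images.
- lamp: Colour-check lamp stand, fixed; place and yaw vary. Origin on the bench below the turret's axis; x to the back (column side), y left, z up: the 'stand frame' (mm) used below. Slate-grey base plate x -70..145, y -225..75, top z = 14; column 26 x 44 at (125, 0), top z = 194, with a bracket (30 wide, z 108..122) to the turret's axis.
- turret_axis (a point): Centre of the turret's top face, (0, 0, 152) in the stand frame. Turret: dark disc 148 across, 7 thick, on a vertical axis, with five round glasses 36 across flush in its face, centred 48 mm from the axis, 72 degrees apart. Outside the rim all is open from above except under the head and its bar; nearest thing below: carriage and base, under z = 65.
- turret (a joint): Turret angle, rad, anticlockwise seen from above; endless. 0 or any whole turn: blue glass under the lamp. Anticlockwise from blue: amber, white, green, smoke grey. A spring ball clicks it into each 1.257 rad; pushed past half-way it snaps on to the next click, else springs back. About 2 N at a tab. Starts with another glass under the lamp, seldom resting between clicks.
- blue_glass (a point): Centre of the blue glass's top face, 48 mm from the turret's axis; turns with the turret.
- blue_tab (a point): Centre of the yellow push tab outside the blue glass; turns with the turret. Each of the five glasses has such a tab at its own angle: an upright fin beyond the rim, 75 to 105 mm from the axis, 6 mm thick, from 9 mm below to 11 mm above the disc's top face. A finger let down beside any tab, some 90 mm from the axis, pushes it round along the arc.
- lamp_spot (a point): Point below the lamp head's middle in the plane of the turret's top face, (0, -48, 152) in the stand frame: where the chosen glass's centre belongs. The head is a round slate-grey housing 54 mm across, z 160..190, over the right (-y) side of the turret; a bar 22 mm wide, z 171..185, joins it to the column's top.
- carriage_tab (a point): Centre of the outer (-y) face of the black upright push tab at the right end of the carriage: 44 mm wide in x, 7 mm thick in y, z 18..62 mm; this point at z = 44 mm. Moves with the carriage. Nothing stands above it; the turret's tabs are 80 mm away when it is home.
- carriage (a joint): Travel of the sample carriage along the stand's +y, m: 0 at the start (drawn out to the right), 0.090 fully home at its stop. Friction about 1.5 N; stays where it is left. Its tray, 82 x 142 mm with a 6 mm rim, floor at z = 22 mm, carries the plate; the tab's outer face is 140 mm right of the tray's centre.
- lamp_switch (a joint): Rocker switch on top of the lamp head, rad: 0 = off (front end, toward the stand's -x, raised), 0.28 = on (front end right down, its face level). Takes about 3 N at the end and stays where it is put.
- switch_end (a point): Where to press: on the top face of the rocker's raised front half (white line on it), 15 mm in front of its pivot, 205 mm above the bench when off; it goes down 5 mm. The rocker is black, V-shaped (seen from the side), 52 mm long in the stand's x, 20 mm wide, its pivot at (0, -48, 193.5) in the stand frame. Press in front of the pivot only: the rear half rises.
- plate_centre (a point): Centre of the brown sprayed plate, 70 x 130 x 10 mm, lying loose in the carriage's tray, its top at z = 32 mm. Wet paint: not to be touched.
- plate: The same brown plate; origin at the centre of its underside.
- tray (a point): Centre of the floor of the aluminium sample carriage's tray; axes as the stand.
- glasses: The five glasses of the turret; origin on the turret's axis at the top face. Not to be touched.
- red_cup: Clear mixing cup with pink paint, 75 mm across, 86 mm high, loose bystander; origin under its centre.
- open_tin: Open sample tin, 67 mm across, 72 mm high, loose bystander; origin under its centre.
- tape: Yellow tape roll lying flat, 106 mm across, 24 mm high, loose bystander; origin under its centre.
- marker_pen: White marker and its black cap, 50 x 133 x 15 mm, loose bystander; origin under its centre.
- closed_tin: Closed sample tin, 67 mm across, 73 mm high, loose bystander; origin under its centre.
- parts_box: Brown small parts box, 40 x 70 x 22 mm, loose bystander; origin under its centre.

How it is judged:
By the outcome, as a careful person would: the job done as asked, in the order asked, and still so for the second after the job is handed in, with the robot touching nothing.
It also fails if it takes over 72 s, if anything falls off the work surface, if the arm or the gripper's body presses on something with over 40 N, if the wrist force passes 120 N, or if a joint passes its speed limit or range.

## Robot

A 6-joint arm with a two-finger parallel gripper is mounted at the origin on a cart in front of the work surface, level with it; the furniture and walls round the work are solid. World frame = base frame: x ahead of the robot, y to its left, z up, the work surface at z = 0. Lengths are in m, angles in rad, forces in N, time in s.
With the tool pointing down it reaches from about 0.3 to 0.875 m from the base axis. Payload 6.4 kg.
Tool frame: the origin (TCP) lies midway between the tips of the shut fingers; the grasp point (between the pads) lies 19 mm behind it; z points along the fingers, y is the direction in which the jaws open and shut (so a half turn about z gives the same grasp; the last joint's range is limited). The gripper opens to 88 mm and grips with 3 to 60 N. Pads are 18 mm wide; open, the fingers measure 123 mm over their backs; the gripper's body (75 mm by 187 mm) begins 45 mm behind the grasp point.
Start: joints at [-1.536, 0.181, 1.607, -0, 1.354, -0.206], TCP at [0.137, -0.558, 0.239] pointing down, gripper open.
Joint ranges: [-2.99, 2.99], [-0.89, 2.07], [0.3, 2.58], [-1.14, 4.28], [0, 2.63], [-3.12, 3.12]. Speed limits (rad/s): [2.57, 2.57, 3.01, 3.14, 3.14, 3.14].

## Interface

Orientations are given as a unit quaternion [w, x, y, z].
In Python, from plant import status, vision, workorder gives the robot as it stands. The module is installed in compiled form; this text tells all that it offers.
- The arm moves only by the tool drive_tool, never from a script. Its argument "motion" is a list of rows, each a list of 7 numbers: the finger opening in mm, from 0 to 88.1, then the shift along the world's x, y, z in mm, then the turn, a rotation vector about the world's x, y, z in rad. In form: [[fingers, tx, ty, tz, ax, ay, az], ...]. A call has exactly 10 rows; each row is the pose to reach, as a shift and turn from the pose commanded when the call began; what a row does not reach only later rows make up. A row lasts 1/10 s, in which the tool goes at most 50 mm and 8.59 degrees, less where a joint would pass 70% of its speed; a pose out of reach is approached as far as the arm can. A call with a gripper value outside its range is refused whole. The fingers move at their own pace and stop on an object; "newtons" is the grip in N (left out, the last holds). Time passes only in rows, so rows that repeat a pose let the fingers close, or fill a call up. It gives the time, the measured TCP pose, the force and the opening at its end, in the units of the state.
- status.observe(): the state, without advancing time (a new reading comes with each control period).
- vision.capture(name): name is "scene" or "top" or "wrist"; returns (picture, depth): 384x512x3 uint8, red, green, blue; 384x512 float32, m along the optical axis (not along the pixel's ray), 0 where there is no reading.
- vision.camera_info(name): a dict with "vfov" (degrees; the focal length in pixels is half the picture's height over the tangent of half this angle, whatever the lens; pixels are square), "cx", "cy" (the principal point, pixels), "dist_coeffs" ([k1, k2, p1, p2, k3] as OpenCV has them; the pictures are not rectified), "position" and "attitude" of the camera in the world; the wrist camera has in their place "T_tool_cam" (4x4, takes a point from camera to tool coordinates, whose origin is the TCP and whose axes are the flange's). Camera axes: x right, y up, looking along -z (the intrinsics and any distortion apply to the point x, -y, -z); pixel columns grow to the right and rows downward; lengths in m; the calibration is good to about 2 mm. A picture is of the moment at which its call begins: read the wrist's pose just before it. camera_info takes no time and is no camera call.
- workorder.job_done(): hands the job in, once; it reports no verdict.
The state is a dict: "clock": time; "q": joint angles; "joint_vel": joint speeds; "joint_torque": joint torques, N m; "tool_pos": TCP position; "eef_rot": TCP orientation; "ft_force": force on the tool from outside, world axes, zero at the start; "wrist_torque": the same for the moment, N m; "gripper_width": finger opening in m.
Only numpy, scipy, OpenCV 4.12 (cv2) and the standard library are available. Lean on these libraries where they do the work, as an engineer would, in place of code of your own. Each camera call takes 0.05 s, during which the arm holds its last target. There are 200 camera calls.

## Working session

There is one attempt and no reset: what is moved stays moved. The work goes in short steps, Python scripts to look and compute and a tool call to move; the robot and the scene stay as the last step left them, time stands still between calls to the robot, and variables do not carry over. Pictures are saved under pics/ and viewed, about 8 in all and at most 12, crops included, and the job is handed in when it is done.

Besides the shell and the picture viewer there is one more tool, called after "Request:" by a JSON object that holds its "op" and its "data", one argument or row to a line. drive_tool: Moves the arm, as the interface text tells. Its arguments: {"type":"object","properties":{"motion":{"type":"array","items":{"type":"array","items":{"type":"number"}}},"newtons":{"type":"number"}},"required":["motion"]}

```bash
mkdir -p pics
cat > h.py <<'E'
import numpy as np,cv2
from scipy.spatial.transform import Rotation as R
from plant import status,vision,workorder
def cap(n):
    s=status.observe(); p,d=vision.capture(n); c=vision.camera_info(n)
    np.savez(''+n+'.npz',p=p,d=d,pos=s['tool_pos'],rot=s['eef_rot']); return p,d
def Tcam(n,z):
    c=vision.camera_info(n)
    if n=='wrist':
        T=np.eye(4);T[:3,:3]=R.from_quat(np.roll(z['rot'],-1)).as_matrix();T[:3,3]=z['pos'];return T@np.array(c['T_tool_cam'])
    a=np.array(c['attitude'])
    T=np.eye(4);T[:3,:3]=a if a.shape==(3,3) else R.from_quat(np.roll(a,-1)).as_matrix();T[:3,3]=c['position'];return T
def K(n):
    c=vision.camera_info(n);f=192/np.tan(np.radians(c['vfov'])/2)
    return np.array([[f,0,c['cx']],[0,f,c['cy']],[0,0,1]]),np.array(c['dist_coeffs'],float)
def ray(n,uv,z):
    k,d=K(n);q=cv2.undistortPoints(np.array(uv,float).reshape(-1,1,2),k,d).reshape(-1,2)
    T=Tcam(n,z);v=np.c_[q[:,0],-q[:,1],-np.ones(len(q))]
    return T[:3,3],v@T[:3,:3].T
def atz(n,uv,h):   # intersect rays with height h
    z=np.load(''+n+'.npz');o,v=ray(n,uv,z);t=(h-o[2])/v[:,2];return o+v*t[:,None]
def atd(n,uv):
    z=np.load(''+n+'.npz');o,v=ray(n,uv,z)
    t=np.array([z['d'][int(round(y)),int(round(x))] for x,y in uv]);return o+v*t[:,None]
def proj(n,P):
    z=np.load(''+n+'.npz');T=np.linalg.inv(Tcam(n,z));p=np.asarray(P)@T[:3,:3].T+T[:3,3]
    k,d=K(n);return cv2.projectPoints(np.c_[p[:,0],-p[:,1],-p[:,2]],np.zeros(3),np.zeros(3),k,d)[0].reshape(-1,2)
E
python3 - <<'E'
from h import *
for n in ('top','scene'):
    p,d=cap(n);print(vision.camera_info(n))
    cv2.imwrite(f'pics/{n}0.png',cv2.resize(p[:,:,::-1],(800,600),interpolation=cv2.INTER_CUBIC))
print(status.observe(), vision.camera_info('wrist'))
E
```

```text
{'vfov': 42.24565649918413, 'cx': 258.25126564470014, 'cy': 186.6371921190506, 'dist_coeffs': array([-0.08235554,  0.        ,  0.        ,  0.        ,  0.        ]), 'position': array([ 0.35165291, -0.02618402,  1.59398517]), 'attitude': array([ 0.71124256,  0.02903198, -0.02969386, -0.70171892])}
{'vfov': 47.906981542678416, 'cx': 253.55077597711588, 'cy': 199.7073013216542, 'dist_coeffs': array([-0.11579816,  0.        ,  0.        ,  0.        ,  0.        ]), 'position': array([-0.04491659,  0.59560287,  1.14428347]), 'attitude': array([-0.33116348, -0.11601641,  0.32313269,  0.87889488])}
{'clock': 0.1, 'q': array([-1.53628602e+00,  1.81502099e-01,  1.60784223e+00,  7.35358000e-06,
        1.35379447e+00, -2.06304358e-01]), 'joint_vel': array([ 0.00077354, -0.00385494, -0.00252716, -0.00037497, -0.00010729,
        0.00065396]), 'joint_torque': array([ 6.99679476e-04, -4.34820271e+01, -3.42694080e+01,  7.03495229e-02,
        3.40306631e-02, -4.44067268e-05]), 'tool_pos': array([ 0.1371348 , -0.55794153,  0.23791214]), 'eef_rot': array([-7.69918740e-04,  9.92759590e-01,  1.20115774e-01,  6.99000957e-05]), 'ft_force': array([0.25850349, 0.10935059, 0.06782313]), 'wrist_torque': array([ 0.00345578,  0.042301  , -0.03043057]), 'gripper_width': 0.08809209706830962} {'vfov': 69.2850839508262, 'cx': 256.01249319214213, 'cy': 192.9149653631351, 'dist_coeffs': array([-0.0635509,  0.       ,  0.       ,  0.       ,  0.       ]), 'T_tool_cam': array([[ 2.78230479e-04,  9.49058314e-01,  3.15100363e-01,
         8.13930717e-02],
       [ 9.99999851e-01, -1.16004080e-04, -5.33594439e-04,
        -1.63414402e-03],
       [-4.69859311e-04,  3.15100465e-01, -9.49058205e-01,
        -1.45081434e-01],
       [ 0.00000000e+00,  0.00000000e+00,  0.00000000e+00,
         1.00000000e+00]])}
```

View pics/top0.png

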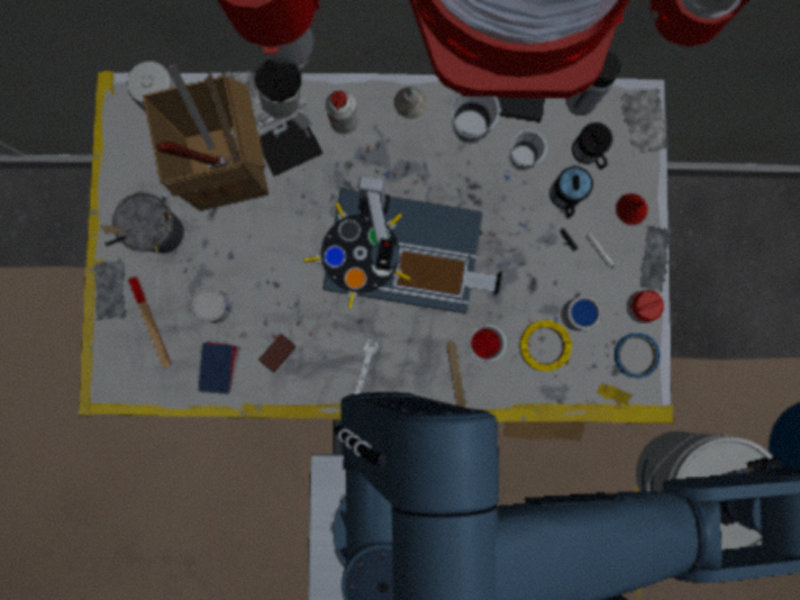

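View pics/scene0.png

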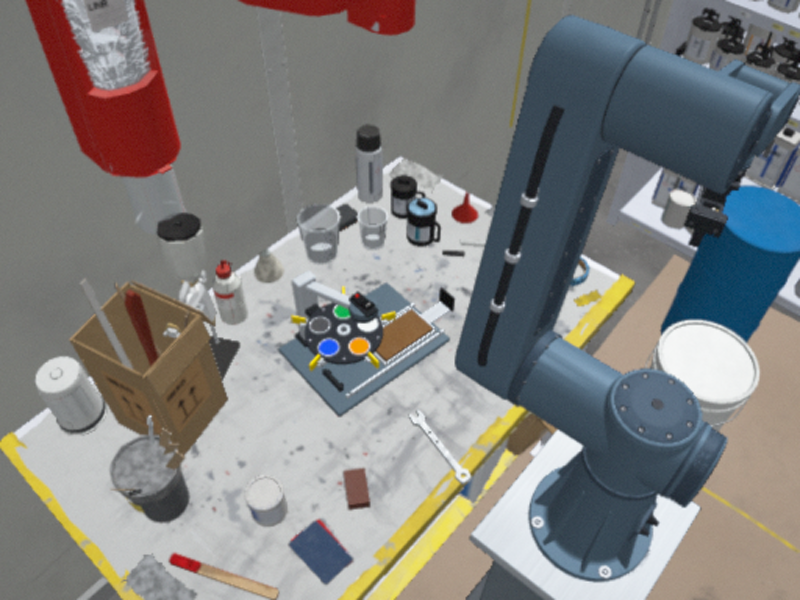

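The lamp stands near (360,252) in the 800-px top picture. Blue is at (335,257) on the left and amber at (356,279) on the near side. White is under the head, so blue needs two clicks anticlockwise. The carriage is drawn out to the right, with its tab at (499,283).

Run:
```python
from h import *
z=np.load('top.npz');p=z['p'][110:210,195:335,::-1]
a=cv2.resize(p,None,fx=5.7,fy=5.7,interpolation=cv2.INTER_CUBIC)
cv2.imwrite('pics/c1.png',cv2.convertScaleAbs(a,alpha=1.6))
```

```text
(no output)
```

View pics/c1.png

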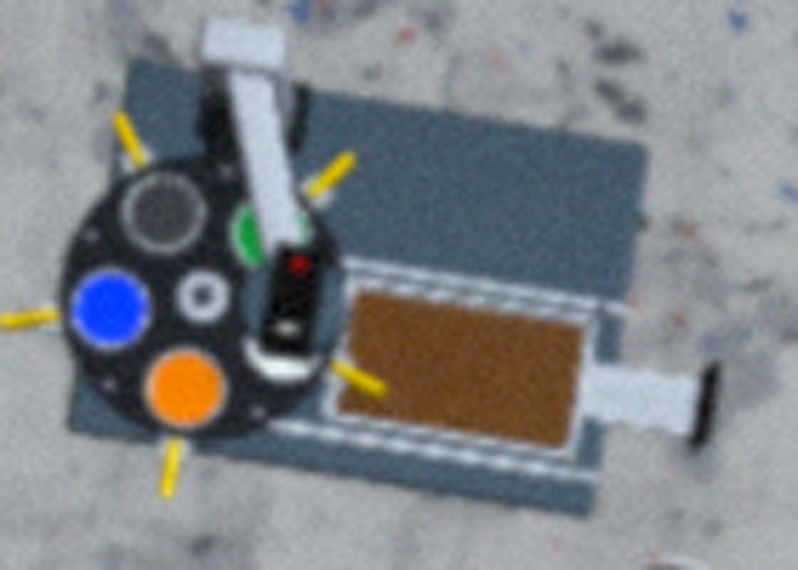

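Run:
```python
from h import *
from scipy.optimize import least_squares
f=lambda u:[(195+(u[0]+.5)/5.7-.5),(110+(u[1]+.5)/5.7-.5)]
C=[f(u) for u in [(134,60),(649,143),(590,515),(70,430)]]
L=[(145,75,14),(145,-225,14),(-70,-225,14),(-70,75,14)]
# axis, column top centre, rocker ~ends
C.append(f((203,296)));L.append((0,0,152))
L=np.array(L)/1e3
def S(q,P):
    c,s=np.cos(q[2]),np.sin(q[2]);P=np.asarray(P);return np.c_[q[0]+c*P[:,0]-s*P[:,1],q[1]+s*P[:,0]+c*P[:,1],P[:,2]]
r=least_squares(lambda q:(proj('top',S(q,L))-C).ravel(),[.55,.05,0]);q=r.x
print(q,np.degrees(q[2]),r.fun.round(1)); np.save('q.npy',q)
tips=dict(white=(385,390),amber=(167,495),blue=(0,321),grey=(119,113),green=(352,155))
for k,u in tips.items():
    P=atz('top',[f(u)],.163)[0]-S(q,[(0,0,.163)])[0]; print(k,np.degrees(np.arctan2(P[1],P[0])-q[2]),np.hypot(P[0],P[1]))
for k,u in dict(blue=(110,308),amber=(185,387),grey=(163,212)).items():
    P=atz('top',[f(u)],.152)[0]-S(q,[(0,0,.152)])[0]; print(k,np.degrees(np.arctan2(P[1],P[0])-q[2]),np.hypot(P[0],P[1]))
P=atz('top',[f((707,405))],.062)[0];print('tab',P); print(S(q,[(0,-48,.2)])[0] if 0 else S(q,[(0,-.048,.205),(-.015,-.048,.205),(0,0,.152)]))
d=P[:2]-q[:2];c,s=np.cos(q[2]),np.sin(q[2]);print('tab stand',c*d[0]+s*d[1],-s*d[0]+c*d[1])
```

```text
[ 0.54403565  0.05561593 -0.14930889] -8.554769487447322 [-0.7 -0.4  0.6 -0.1  0.7  0.3 -0.9  0.   0.2  0.1]
white -108.69684451040746 0.10487078001565274
amber 179.48410361261884 0.10422103914983592
blue 106.99800144966086 0.10441024562021092
grey 34.37020237259702 0.10314601459809253
green -37.31646605427236 0.10423246862069219
blue 106.24705835837733 0.04874913555239063
amber 177.6218056704448 0.047612541924755794
grey 35.41771168701471 0.048888836362789664
tab [ 0.50041465 -0.21368812  0.062     ]
[[0.53689542 0.00814997 0.205     ]
 [0.52206231 0.01038129 0.205     ]
 [0.54403565 0.05561593 0.152     ]]
tab stand -0.0030754176243929024 -0.27279663661862663
```

The fit residuals are under 1 px. The stand origin is at (0.544, 0.056) with yaw -8.55°. The turret rests between clicks, with blue at +106.5° in the stand frame, so it needs +163.5°. I'll push the carriage first, using the back of the open left finger.

Request:
{"op": "drive_tool", "data": {
  "motion": [
    [88,35,26,0,0,0,-0.039],
    [88,71,53,0,0,0,-0.078],
    [88,106,80,0,0,0,-0.117],
    [88,142,106,0,0,0,-0.156],
    [88,177,133,0,0,0,-0.195],
    [88,212,159,0,0,0,-0.234],
    [88,248,186,0,0,0,-0.273],
    [88,283,212,0,0,0,-0.312],
    [88,319,239,0,0,0,-0.351],
    [88,354,265,0,0,0,-0.39]
  ],
  "newtons": 60
}}

```text
clock: 1.1
tool_pos: [0.4923, -0.2918, 0.2384]
eef_rot: [-0.0, 0.997, -0.075, -0.0]
ft_force: [0.5, 0.1, 0.1]
gripper_width: 0.0878
```

Request:
{"op": "drive_tool", "data": {
  "motion": [
    [88,0,0,0,0,0,0],
    [88,0,0,-25,0,0,0],
    [88,0,0,-55,0,0,0],
    [88,0,0,-85,0,0,0],
    [88,0,0,-115,0,0,0],
    [88,0,0,-145,0,0,0],
    [88,0,0,-170,0,0,0],
    [88,0,0,-190,0,0,0],
    [88,0,0,-200,0,0,0],
    [88,0,0,-200,0,0,0]
  ]
}}

```text
clock: 2.1
tool_pos: [0.4897, -0.293, 0.0372]
eef_rot: [-0.001, 0.997, -0.075, -0.001]
ft_force: [-0.1, 1.0, -0.3]
gripper_width: 0.0882
```

Request:
{"op": "drive_tool", "data": {
  "motion": [
    [88,1,10,0,0,0,0],
    [88,3,20,0,0,0,0],
    [88,4,30,0,0,0,0],
    [88,6,40,0,0,0,0],
    [88,7,50,0,0,0,0],
    [88,9,60,0,0,0,0],
    [88,10,70,0,0,0,0],
    [88,12,79,0,0,0,0],
    [88,13,87,0,0,0,0],
    [88,14,94,0,0,0,0]
  ]
}}

```text
clock: 3.1
tool_pos: [0.5053, -0.1987, 0.0387]
eef_rot: [0.0, 0.997, -0.074, 0.0]
ft_force: [0.0, -2.3, 0.6]
gripper_width: 0.0876
```

Request:
{"op": "drive_tool", "data": {
  "motion": [
    [88,0,1,0,0,0,0],
    [88,0,2,0,0,0,0],
    [88,0,3,0,0,0,0],
    [88,1,4,0,0,0,0],
    [88,1,5,0,0,0,0],
    [88,1,6,0,0,0,0],
    [88,1,7,0,0,0,0],
    [88,1,8,0,0,0,0],
    [88,1,8,0,0,0,0],
    [88,1,8,0,0,0,0]
  ]
}}

```text
clock: 4.1
tool_pos: [0.5061, -0.1913, 0.0387]
eef_rot: [-0.0, 0.997, -0.074, -0.0]
ft_force: [-0.6, -0.7, -0.5]
gripper_width: 0.0878
```

Request:
{"op": "drive_tool", "data": {
  "motion": [
    [88,0,1,0,0,0,0],
    [88,0,1,0,0,0,0],
    [88,0,2,0,0,0,0],
    [88,0,2,0,0,0,0],
    [88,0,3,0,0,0,0],
    [88,0,3,0,0,0,0],
    [88,1,4,0,0,0,0],
    [88,1,4,0,0,0,0],
    [88,1,5,0,0,0,0],
    [88,1,5,0,0,0,0]
  ]
}}

```text
clock: 5.1
tool_pos: [0.5066, -0.1879, 0.0389]
eef_rot: [0.001, 0.997, -0.074, -0.0]
ft_force: [-3.9, -8.0, 1.6]
gripper_width: 0.0881
```

Request:
{"op": "drive_tool", "data": {
  "motion": [
    [88,0,1,0,0,0,0],
    [88,0,1,0,0,0,0],
    [88,0,2,0,0,0,0],
    [88,0,2,0,0,0,0],
    [88,0,3,0,0,0,0],
    [88,0,3,0,0,0,0],
    [88,0,3,0,0,0,0],
    [88,0,3,0,0,0,0],
    [88,0,3,0,0,0,0],
    [88,0,3,0,0,0,0]
  ]
}}

```text
clock: 6.1
tool_pos: [0.5067, -0.1877, 0.0393]
eef_rot: [0.003, 0.997, -0.074, -0.0]
ft_force: [-7.0, -18.2, -1.5]
gripper_width: 0.0877
```

The carriage is at its stop: 18 N, with no further travel, at the expected place. Next I back off, rise, shut the fingers and go over the switch.

Request:
{"op": "drive_tool", "data": {
  "motion": [
    [88,-1,-8,0,0,0,0],
    [88,-4,-25,0,0,0,0],
    [88,-4,-30,10,0,0,0],
    [60,-4,-30,50,0,0,0],
    [30,-4,-30,95,0,0,0],
    [0,-4,-30,140,0,0,0],
    [0,-4,-30,185,0,0,0],
    [0,-4,-30,230,0,0,0],
    [0,-4,-30,250,0,0,0],
    [0,-4,-30,250,0,0,0]
  ]
}}

```text
clock: 7.1
tool_pos: [0.5047, -0.2144, 0.2936]
eef_rot: [0.002, 0.997, -0.074, 0.004]
ft_force: [2.0, -0.8, -0.5]
gripper_width: 0.0339
```

Run:
```python
from h import *
p,d=cap('wrist'); s=status.observe();print(s['tool_pos'],s['gripper_width'],s['ft_force'])
cv2.imwrite('pics/w1.png',cv2.resize(p[:,:,::-1],(800,600),interpolation=cv2.INTER_CUBIC))
```

```text
[ 0.50374392 -0.21371498  0.29062584] 0.029941420385299455 [-0.73263165  0.28394846 -1.65301501]
```

View pics/w1.png

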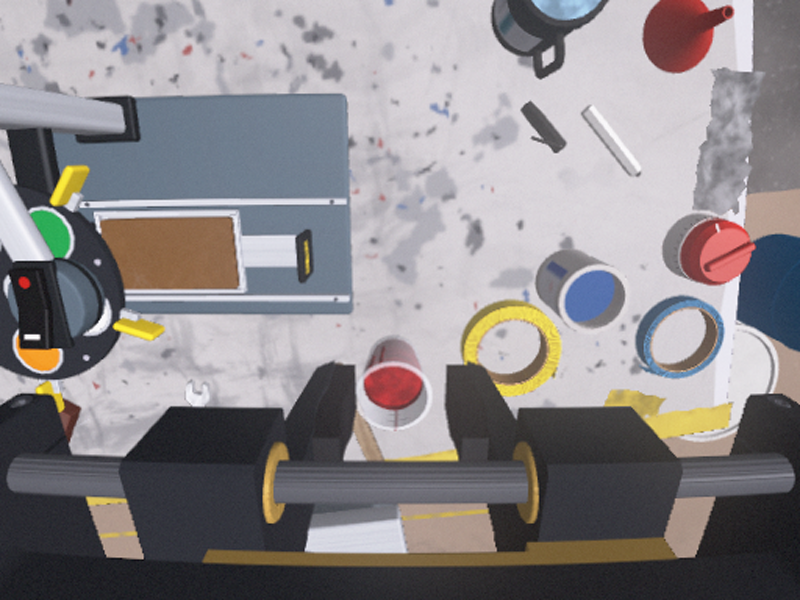

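Carriage home, plate lying flat and untouched. The rocker's white line is at (32,337). I check it against the fit.

Run:
```python
from h import *
q=np.load('q.npy');c,s=np.cos(q[2]),np.sin(q[2])
def st(P): d=P[:,:2]-q[:2];return np.c_[c*d[:,0]+s*d[:,1],-s*d[:,0]+c*d[:,1]]*1e3
g=lambda u:[(u[0]+.5)/1.5625-.5,(u[1]+.5)/1.5625-.5]
for n,u,h in [('line',(32,337),.207),('tabtop',(300,256),.062),('baseR-back',(347,94),.014),('baseR-front',(352,312),.014),('amber/white tab tip',(163,329),.163)]:
    P=atz('wrist',[g(u)],h);print(n,P,st(P))
```

```text
line [[0.52049192 0.0103936  0.207     ]] [[-16.55475348 -48.22142847]]
tabtop [[ 0.51823779 -0.12618037  0.062     ]] [[   1.53222227 -183.61120857]]
baseR-back [[ 0.64977481 -0.18721964  0.014     ]] [[ 140.68566281 -224.40460578]]
baseR-front [[ 0.44385629 -0.15437585  0.014     ]] [[ -67.82750125 -222.5575864 ]]
amber/white tab tip [[ 0.50017127 -0.04608947  0.163     ]] [[ -28.24718894 -107.09887021]]
```

Request:
{"op": "drive_tool", "data": {
  "motion": [
    [0,0,15,0,0,0,0],
    [0,3,50,0,0,0,0],
    [0,7,90,0,0,0,0],
    [0,10,130,0,0,0,0],
    [0,13,170,0,0,0,0],
    [0,16,205,0,0,0,0],
    [0,17,224,0,0,0,0],
    [0,17,224,-30,0,0,0],
    [0,17,224,-60,0,0,0],
    [0,17,224,-60,0,0,0]
  ],
  "newtons": 30
}}

```text
clock: 8.15
tool_pos: [0.5157, 0.0126, 0.2225]
eef_rot: [-0.001, 0.997, -0.074, -0.006]
ft_force: [-0.5, 0.1, -0.8]
gripper_width: 0.0003
```

Run:
```python
from h import *
s=status.observe();print(s['tool_pos'],s['gripper_width'],s['ft_force'])
```

```text
[0.51574167 0.01258424 0.22250454] 0.00031445083815903667 [-0.51179075  0.13486645 -0.75326711]
```

Request:
{"op": "drive_tool", "data": {
  "motion": [
    [0,0,0,0,0,0,0],
    [0,0,0,0,0,0,0],
    [0,0,0,-6,0,0,0],
    [0,0,0,-12,0,0,0],
    [0,0,0,-16,0,0,0],
    [0,0,0,-20,0,0,0],
    [0,0,0,-23,0,0,0],
    [0,0,0,-26,0,0,0],
    [0,0,0,-28,0,0,0],
    [0,0,0,-28,0,0,0]
  ]
}}

```text
clock: 9.15
tool_pos: [0.5203, 0.0106, 0.2009]
eef_rot: [0.0, 0.997, -0.075, 0.0]
ft_force: [-2.9, 0.0, 4.5]
gripper_width: 0.0002
```

Request:
{"op": "drive_tool", "data": {
  "motion": [
    [0,0,0,-1,0,0,0],
    [0,0,0,-1,0,0,0],
    [0,0,0,-2,0,0,0],
    [0,0,0,-2,0,0,0],
    [0,0,0,-3,0,0,0],
    [0,0,0,-3,0,0,0],
    [0,0,0,-4,0,0,0],
    [0,0,0,-4,0,0,0],
    [0,0,0,-4,0,0,0],
    [0,0,0,-4,0,0,0]
  ]
}}

```text
clock: 10.15
tool_pos: [0.5204, 0.0106, 0.2006]
eef_rot: [0.0, 0.997, -0.074, 0.001]
ft_force: [-15.5, 2.4, 29.0]
gripper_width: 0.0006
```

Switch down: 29 N with no further travel, at z = 200.6 mm. Now rise, turn the tool radially and go to the clockwise side of the blue tab.

Request:
{"op": "drive_tool", "data": {
  "motion": [
    [0,0,0,8,0,0,0],
    [0,0,0,35,0,0,0],
    [0,0,0,65,0,0,0],
    [0,0,0,65,0,0,0.14],
    [0,5,15,65,0,0,0.28],
    [0,10,30,65,0,0,0.42],
    [0,16,50,65,0,0,0.56],
    [0,23,70,65,0,0,0.7],
    [0,30,90,65,0,0,0.84],
    [0,36,110,65,0,0,0.98]
  ]
}}

```text
clock: 11.15
tool_pos: [0.5567, 0.1214, 0.2613]
eef_rot: [0.0, 0.914, 0.406, 0.0]
ft_force: [-0.6, 0.7, -0.4]
gripper_width: 0.0004
```

Request:
{"op": "drive_tool", "data": {
  "motion": [
    [0,4,11,0,0,0,0.13],
    [0,8,22,0,0,0,0.26],
    [0,8,22,0,0,0,0.39],
    [0,8,22,0,0,0,0.52],
    [0,8,22,0,0,0,0.52],
    [0,8,22,0,0,0,0.52],
    [0,8,22,0,0,0,0.52],
    [0,8,22,0,0,0,0.52],
    [0,8,22,0,0,0,0.52],
    [0,8,22,0,0,0,0.52]
  ]
}}

```text
clock: 12.15
tool_pos: [0.5642, 0.1425, 0.2618]
eef_rot: [0.0, 0.781, 0.625, 0.0]
ft_force: [0.2, 0.7, 0.6]
gripper_width: 0.0001
```

Run:
```python
from h import *
s=status.observe();print(s['tool_pos'],s['eef_rot'],s['q'])
p,d=cap('scene');p,d2=cap('top')
a=np.load('scene.npz')['p'][160:280,165:320,::-1]
cv2.imwrite('pics/c2.png',np.vstack([cv2.resize(a,(540,418),interpolation=cv2.INTER_CUBIC)]))
q=np.load('q.npy')
# tab angles by yellow mask in scene at height .163
z=np.load('scene.npz');hsv=cv2.cvtColor(z['p'],cv2.COLOR_RGB2HSV)
m=cv2.inRange(hsv,(22,150,90),(33,255,255));v,u=np.nonzero(m)
P=atz('scene',np.c_[u,v],.155)[:,:2]-q[:2];r=np.hypot(*P.T);k=(r>.08)&(r<.105)
an=np.degrees(np.arctan2(P[k,1],P[k,0])-q[2])%360;h,_=np.histogram(an,np.arange(0,361,5));print([(i*5,x) for i,x in enumerate(h) if x])
```

```text
[0.56417688 0.14253442 0.26175733] [2.35935484e-05 7.80645161e-01 6.24974501e-01 6.27055384e-05] [4.35955266e-02 1.77241113e-01 1.56394492e+00 3.64799750e-05
 1.40027754e+00 2.64187924e-01]
[(30, np.int64(4)), (35, np.int64(10)), (40, np.int64(2)), (100, np.int64(4)), (105, np.int64(20)), (110, np.int64(3)), (170, np.int64(3)), (175, np.int64(20)), (180, np.int64(6)), (240, np.int64(1)), (245, np.int64(13)), (250, np.int64(15)), (255, np.int64(2)), (320, np.int64(5))]
```

View pics/c2.png

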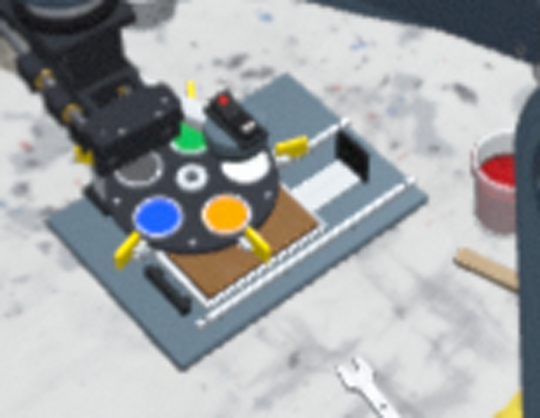

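Request:
{"op": "drive_tool", "data": {
  "motion": [
    [0,0,0,-20,0,0,0],
    [0,0,0,-45,0,0,0],
    [0,0,0,-70,0,0,0],
    [0,0,0,-90,0,0,0],
    [0,0,0,-100,0,0,0],
    [0,0,0,-107,0,0,0],
    [0,0,0,-107,0,0,0],
    [0,0,0,-107,0,0,0],
    [0,0,0,-107,0,0,0],
    [0,0,0,-107,0,0,0]
  ]
}}

```text
clock: 13.25
tool_pos: [0.5647, 0.1426, 0.1557]
eef_rot: [0.0, 0.78, 0.625, 0.001]
ft_force: [1.0, -0.9, -0.3]
gripper_width: 0.0001
```

Run:
```python
from h import *
s=status.observe();print(s['tool_pos'],s['ft_force'])
q=np.load('q.npy')
for c in range(4):
    t0=77.4+36*c; t=np.radians(t0+3.6*np.arange(1,11));a=np.radians(t0)
    print([[0,round(90*(np.cos(x)-np.cos(a))),round(90*(np.sin(x)-np.sin(a))),0,0,0,round(x-a,3)] for x in t], 'end',q[:2]*1e3+90*np.array([np.cos(t[-1]),np.sin(t[-1])]))
```

```text
[0.56470034 0.14261559 0.15567173] [ 1.04069537 -0.90031622 -0.27589426]
[[0, -6, 1, 0, 0, 0, np.float64(0.063)], [0, -11, 2, 0, 0, 0, np.float64(0.126)], [0, -17, 2, 0, 0, 0, np.float64(0.188)], [0, -22, 2, 0, 0, 0, np.float64(0.251)], [0, -28, 2, 0, 0, 0, np.float64(0.314)], [0, -34, 1, 0, 0, 0, np.float64(0.377)], [0, -39, 0, 0, 0, 0, np.float64(0.44)], [0, -45, -1, 0, 0, 0, np.float64(0.503)], [0, -50, -3, 0, 0, 0, np.float64(0.565)], [0, -55, -5, 0, 0, 0, np.float64(0.628)]] end [508.29234088 138.21384459]
[[0, -5, -2, 0, 0, 0, np.float64(0.063)], [0, -10, -5, 0, 0, 0, np.float64(0.126)], [0, -15, -8, 0, 0, 0, np.float64(0.188)], [0, -19, -11, 0, 0, 0, np.float64(0.251)], [0, -24, -15, 0, 0, 0, np.float64(0.314)], [0, -28, -19, 0, 0, 0, np.float64(0.377)], [0, -32, -23, 0, 0, 0, np.float64(0.44)], [0, -35, -27, 0, 0, 0, np.float64(0.503)], [0, -39, -32, 0, 0, 0, np.float64(0.565)], [0, -42, -37, 0, 0, 0, np.float64(0.628)]] end [466.56886861 101.42965569]
[[0, -3, -5, 0, 0, 0, np.float64(0.063)], [0, -5, -10, 0, 0, 0, np.float64(0.126)], [0, -7, -15, 0, 0, 0, np.float64(0.188)], [0, -9, -21, 0, 0, 0, np.float64(0.251)], [0, -10, -26, 0, 0, 0, np.float64(0.314)], [0, -11, -32, 0, 0, 0, np.float64(0.377)], [0, -12, -37, 0, 0, 0, np.float64(0.44)], [0, -12, -43, 0, 0, 0, np.float64(0.503)], [0, -12, -49, 0, 0, 0, np.float64(0.565)], [0, -12, -54, 0, 0, 0, np.float64(0.628)]] end [454.43507422  47.14618008]
[[0, 1, -6, 0, 0, 0, np.float64(0.063)], [0, 2, -11, 0, 0, 0, np.float64(0.126)], [0, 3, -17, 0, 0, 0, np.float64(0.188)], [0, 5, -22, 0, 0, 0, np.float64(0.251)], [0, 7, -27, 0, 0, 0, np.float64(0.314)], [0, 9, -32, 0, 0, 0, np.float64(0.377)], [0, 12, -37, 0, 0, 0, np.float64(0.44)], [0, 15, -42, 0, 0, 0, np.float64(0.503)], [0, 18, -47, 0, 0, 0, np.float64(0.565)], [0, 22, -51, 0, 0, 0, np.float64(0.628)]] end [476.52565477  -3.9021396 ]
```

Request:
{"op": "drive_tool", "data": {
  "motion": [
    [0,-6,1,0,0,0,0.063],
    [0,-11,2,0,0,0,0.126],
    [0,-17,2,0,0,0,0.188],
    [0,-22,2,0,0,0,0.251],
    [0,-28,2,0,0,0,0.314],
    [0,-34,1,0,0,0,0.377],
    [0,-39,0,0,0,0,0.44],
    [0,-45,-1,0,0,0,0.503],
    [0,-50,-3,0,0,0,0.565],
    [0,-55,-5,0,0,0,0.628]
  ]
}}

```text
clock: 14.25
tool_pos: [0.5105, 0.1383, 0.1556]
eef_rot: [0.001, 0.548, 0.836, 0.002]
ft_force: [4.1, 4.7, -3.8]
gripper_width: 0.0
```

Request:
{"op": "drive_tool", "data": {
  "motion": [
    [0,-5,-2,0,0,0,0.063],
    [0,-10,-5,0,0,0,0.126],
    [0,-15,-8,0,0,0,0.188],
    [0,-19,-11,0,0,0,0.251],
    [0,-24,-15,0,0,0,0.314],
    [0,-28,-19,0,0,0,0.377],
    [0,-32,-23,0,0,0,0.44],
    [0,-35,-27,0,0,0,0.503],
    [0,-39,-32,0,0,0,0.565],
    [0,-42,-37,0,0,0,0.628]
  ]
}}

```text
clock: 15.25
tool_pos: [0.4676, 0.1008, 0.1554]
eef_rot: [0.001, 0.263, 0.965, 0.001]
ft_force: [0.7, 1.0, -0.0]
gripper_width: 0.0004
```

```bash
cat > t.py <<'E'
from h import *
s=status.observe();print(s['clock'],s['tool_pos'],s['ft_force'],s['q'])
q=np.load('q.npy')
for n,hv in (('scene',(90,)),('top',(50,))):
    cap(n);z=np.load(n+'.npz');hsv=cv2.cvtColor(z['p'],cv2.COLOR_RGB2HSV)
    for nm,lo,hi,h,r0,r1 in [('tab',(22,150,hv[0]),(33,255,255),.158,.08,.105),('blueglass',(108,150,60),(130,255,255),.152,0.02,.07),('amber',(8,180,100),(19,255,255),.152,.03,.066)]:
        v,u=np.nonzero(cv2.inRange(hsv,lo,hi))
        P=atz(n,np.c_[u,v],h)[:,:2]-q[:2];r=np.hypot(*P.T);k=(r>r0)&(r<r1);P=P[k]
        an=np.degrees(np.arctan2(P[:,1],P[:,0])-q[2])
        if nm=='tab': hh,_=np.histogram(an%360,np.arange(0,361,4));print(n,nm,[(i*4,int(x)) for i,x in enumerate(hh) if x])
        elif len(P): m=P.mean(0);print(n,nm,len(P),(np.degrees(np.arctan2(m[1],m[0])-q[2]))%360,np.hypot(*m))
E
python3 t.py
```

```text
15.25 [0.46763798 0.10075302 0.15543162] [ 0.67872353  0.97804298 -0.02181517] [-3.70484640e-02  5.81773080e-02  1.92365959e+00  7.19260145e-04
  1.15775265e+00 -1.07609325e+00]
scene tab [(20, 1), (24, 11), (28, 12), (32, 3), (96, 5), (100, 2), (164, 4), (168, 14), (172, 2), (236, 5)]
scene blueglass 12 178.68237550394153 0.041553649312816604
top tab [(24, 4), (28, 12), (240, 9), (244, 14), (312, 8), (316, 13)]
top amber 38 233.6988507668197 0.05007210634787591
```

Blue tab is at about 171°, 13° ahead of the finger, as planned. I carry on.

Request:
{"op": "drive_tool", "data": {
  "motion": [
    [0,-3,-5,0,0,0,0.063],
    [0,-5,-10,0,0,0,0.126],
    [0,-7,-15,0,0,0,0.188],
    [0,-9,-21,0,0,0,0.251],
    [0,-10,-26,0,0,0,0.314],
    [0,-11,-32,0,0,0,0.377],
    [0,-12,-37,0,0,0,0.44],
    [0,-12,-43,0,0,0,0.503],
    [0,-12,-49,0,0,0,0.565],
    [0,-12,-54,0,0,0,0.628]
  ]
}}

```text
clock: 16.35
tool_pos: [0.4553, 0.0476, 0.1551]
eef_rot: [0.0, -0.047, 0.999, 0.001]
ft_force: [-0.5, 4.9, 0.9]
gripper_width: 0.0
```

Request:
{"op": "drive_tool", "data": {
  "motion": [
    [0,1,-6,0,0,0,0.063],
    [0,2,-11,0,0,0,0.126],
    [0,3,-17,0,0,0,0.188],
    [0,5,-22,0,0,0,0.251],
    [0,7,-27,0,0,0,0.314],
    [0,9,-32,0,0,0,0.377],
    [0,12,-37,0,0,0,0.44],
    [0,15,-42,0,0,0,0.503],
    [0,18,-47,0,0,0,0.565],
    [0,22,-51,0,0,0,0.628]
  ]
}}

```text
clock: 17.35
tool_pos: [0.4772, -0.0042, 0.1549]
eef_rot: [-0.0, -0.353, 0.936, 0.0]
ft_force: [-0.4, 1.2, 0.6]
gripper_width: 0.0003
```

```bash
python3 t.py
```

```text
17.35 [ 0.47715423 -0.00416778  0.15490543] [-0.42521011  1.16944217  0.57514107] [-2.58457460e-01  5.79621757e-02  1.92508904e+00  4.42419979e-04
  1.15902634e+00 -2.55136250e+00]
scene tab [(20, 1), (24, 11), (28, 12), (32, 3), (96, 13), (100, 14), (164, 4), (168, 17), (172, 3), (312, 7), (316, 4)]
scene blueglass 56 239.83563418091288 0.04368133619090252
scene amber 12 319.53504048523865 0.04259050317884849
top tab [(24, 4), (28, 13), (100, 13), (312, 7), (316, 13)]Traceback (most recent call last):
  File "t.py", line 8, in <module>
    P=atz(n,np.c_[u,v],h)[:,:2]-q[:2];r=np.hypot(*P.T);k=(r>r0)&(r<r1);P=P[k]
      ~~~^^^^^^^^^^^^^^^^
  File "h.py", line 21, in atz
    z=np.load(''+n+'.npz');o,v=ray(n,uv,z);t=(h-o[2])/v[:,2];return o+v*t[:,None]
                                        ~~~^^^^^^^^
  File "h.py", line 17, in ray
    k,d=K(n);q=cv2.undistortPoints(np.array(uv,float).reshape(-1,1,2),k,d).reshape(-1,2)
               ~~~~~~~~~~~~~~~~~~~^^^^^^^^^^^^^^^^^^^^^^^^^^^^^^^^^^^^^^^^
cv2.error: OpenCV(4.12.0) /io/opencv/modules/calib3d/src/undistort.dispatch.cpp:347: error: (-215:Assertion failed) CV_IS_MAT(_src) && CV_IS_MAT(_dst) && (_src->rows == 1 || _src->cols == 1) && (_dst->rows == 1 || _dst->cols == 1) && _src->cols + _src->rows - 1 == _dst->rows + _dst->cols - 1 && (CV_MAT_TYPE(_src->type) == CV_32FC2 || CV_MAT_TYPE(_src->type) == CV_64FC2) && (CV_MAT_TYPE(_dst->type) == CV_32FC2 || CV_MAT_TYPE(_dst->type) == CV_64FC2) in function 'cvUndistortPointsInternal'
```

Request:
{"op": "drive_tool", "data": {
  "motion": [
    [0,2,-2,0,0,0,0.025],
    [0,4,-4,0,0,0,0.05],
    [0,6,-6,0,0,0,0.075],
    [0,8,-8,0,0,0,0.1],
    [0,10,-10,0,0,0,0.125],
    [0,12,-12,0,0,0,0.15],
    [0,15,-13,0,0,0,0.175],
    [0,17,-15,0,0,0,0.2],
    [0,17,-15,0,0,0,0.2],
    [0,17,-15,0,0,0,0.2]
  ]
}}

```text
clock: 18.45
tool_pos: [0.4942, -0.0195, 0.1547]
eef_rot: [0.0, -0.444, 0.896, -0.0]
ft_force: [0.5, -0.0, -0.1]
gripper_width: 0.0004
```

```bash
sed -i 's/^        P=atz/        if not len(u): continue\n        P=atz/' t.py; python3 t.py
```

```text
18.45 [ 0.49424879 -0.01950174  0.15472206] [ 0.46910753 -0.0014732  -0.13488606] [-2.79889247e-01  9.70869530e-02  1.88334857e+00 -2.45652719e-05
  1.16100808e+00 -2.77160584e+00]
scene tab [(40, 10), (44, 12), (48, 8), (112, 10), (116, 12), (180, 7), (184, 17), (188, 10)]
scene blueglass 31 249.68394080795446 0.04668632919155443
scene amber 10 330.57340182168065 0.04598095289349119
top tab [(40, 6), (44, 8), (112, 9), (116, 5), (328, 9), (332, 10)]
```

Request:
{"op": "drive_tool", "data": {
  "motion": [
    [0,-2,2,0,0,0,0],
    [0,-4,4,0,0,0,0],
    [0,-6,6,0,0,0,0],
    [0,-8,8,0,0,0,0],
    [0,-10,9,0,0,0,0],
    [0,-12,10,0,0,0,0],
    [0,-12,10,0,0,0,0],
    [0,-12,10,0,0,0,0],
    [0,-12,10,0,0,0,0],
    [0,-12,10,0,0,0,0]
  ]
}}

```text
clock: 19.55
tool_pos: [0.4822, -0.0095, 0.1547]
eef_rot: [0.0, -0.444, 0.896, -0.0]
ft_force: [0.0, -0.1, 0.1]
gripper_width: 0.0001
```

```bash
python3 t.py
```

```text
19.55 [ 0.48220301 -0.00952402  0.15471873] [ 0.02649599 -0.06152395  0.07430656] [-2.66484645e-01  6.95464595e-02  1.91319191e+00 -1.27403428e-05
  1.15881031e+00 -2.75830593e+00]
scene tab [(40, 8), (44, 12), (48, 8), (112, 9), (116, 13), (180, 7), (184, 17), (188, 10)]
scene blueglass 30 250.04052603304268 0.04677409508984448
scene amber 10 330.57340182168065 0.04598095289349119
top tab [(40, 6), (44, 7), (112, 10), (116, 4), (184, 4), (188, 2), (328, 9), (332, 11)]
```

Request:
{"op": "drive_tool", "data": {
  "motion": [
    [0,3,-3,0,0,0,0.01],
    [0,8,-7,0,0,0,0.03],
    [0,11,-9,0,0,0,0.05],
    [0,13,-10,0,0,0,0.06],
    [0,16,-12,0,0,0,0.07],
    [0,18,-14,0,0,0,0.08],
    [0,21,-15,0,0,0,0.1],
    [0,24,-17,0,0,0,0.12],
    [0,24,-17,0,0,0,0.12],
    [0,24,-17,0,0,0,0.12]
  ]
}}

```text
clock: 20.65
tool_pos: [0.5061, -0.0264, 0.1546]
eef_rot: [-0.0, -0.497, 0.868, 0.0]
ft_force: [-0.5, 0.5, 0.3]
gripper_width: 0.0007
```

```bash
python3 t.py
python3 - <<'E'
from h import *
a=np.load('scene.npz')['p'][160:280,165:320,::-1]
b=np.load('top.npz')['p'][110:210,185:315,::-1]
cv2.imwrite('pics/c3.png',np.hstack([cv2.resize(a,(400,310),interpolation=cv2.INTER_CUBIC),cv2.convertScaleAbs(cv2.resize(b,(400,310),interpolation=cv2.INTER_CUBIC),alpha=1.5)]))
E
```

```text
20.65 [ 0.50612113 -0.02643241  0.15464757] [-0.47958841  0.47292036  0.2934493 ] [-2.86770024e-01  1.24256987e-01  1.85334832e+00  2.18119759e-05
  1.16418138e+00 -2.89863562e+00]
scene tab [(48, 2), (52, 11), (56, 12), (60, 4), (120, 2), (124, 17), (128, 2), (188, 3), (192, 14), (196, 16), (200, 5), (264, 2), (268, 1)]
scene blueglass 2 251.09298541360508 0.039513006130768
scene amber 12 340.84808690273536 0.04627250018945987
top tab [(52, 16), (124, 15), (336, 2), (340, 11)]
```

View pics/c3.png

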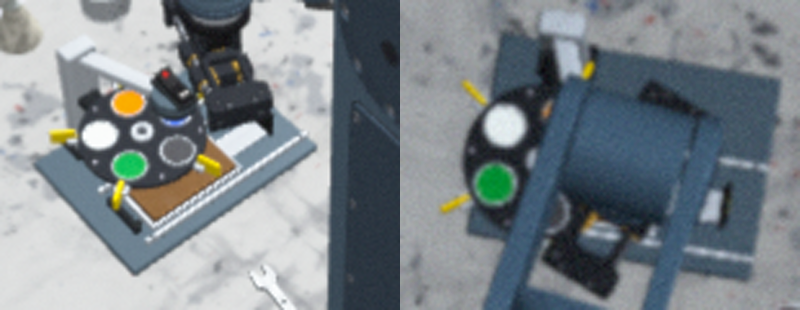

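Blue is now under the head and the tabs read about 54/126/196/340°, which is the blue click. I back off clockwise, rise clear and check.

Request:
{"op": "drive_tool", "data": {
  "motion": [
    [0,-3,2,0,0,0,0],
    [0,-8,4,0,0,0,0],
    [0,-13,5,0,0,0,0],
    [0,-16,6,0,0,0,0],
    [0,-17,6,25,0,0,0],
    [0,-17,6,60,0,0,0],
    [0,-25,6,100,0,0,0],
    [0,-60,0,140,0,0,0],
    [0,-90,-40,145,0,0,0],
    [0,-110,-85,145,0,0,0]
  ]
}}

```text
clock: 21.75
tool_pos: [0.402, -0.0999, 0.3019]
eef_rot: [-0.004, -0.491, 0.871, -0.005]
ft_force: [2.5, -0.5, -1.0]
gripper_width: 0.0003
```

Request:
{"op": "drive_tool", "data": {
  "motion": [
    [0,-15,-45,0,0,0,0],
    [0,-25,-90,0,0,0,0],
    [0,-35,-135,0,0,0,0],
    [0,-40,-180,0,0,0,0],
    [0,-40,-180,0,0,0,0],
    [0,-40,-180,0,0,0,0],
    [0,-40,-180,0,0,0,0],
    [0,-40,-180,0,0,0,0],
    [0,-40,-180,0,0,0,0],
    [0,-40,-180,0,0,0,0]
  ]
}}

```text
clock: 22.75
tool_pos: [0.4343, -0.1721, 0.2924]
eef_rot: [-0.026, -0.463, 0.886, -0.015]
ft_force: [-0.1, -0.4, 0.8]
gripper_width: 0.0006
```

```bash
python3 t.py
python3 - <<'E'
from h import *
a=np.load('scene.npz')['p'][160:280,165:320,::-1]
b=np.load('top.npz')['p'][110:210,195:335,::-1]
cv2.imwrite('pics/c4.png',np.hstack([cv2.resize(a,(400,310),interpolation=cv2.INTER_CUBIC),cv2.convertScaleAbs(cv2.resize(b,(400,286),interpolation=cv2.INTER_CUBIC),alpha=1.5)[[*range(286)]+[285]*24]]))
E
```

```text
22.75 [ 0.43430922 -0.17206355  0.29241738] [-0.0721871  -0.39826803  0.75170416] [-0.59071859 -0.10261768  1.79240714 -0.06088558  1.44971013 -3.1174779 ]
scene tab [(48, 2), (52, 11), (56, 12), (60, 4), (120, 2), (124, 17), (128, 2), (188, 2), (192, 13), (196, 16), (200, 5), (260, 1), (264, 9), (268, 11), (272, 1)]
scene blueglass 2 251.09298541360508 0.039513006130768
scene amber 14 339.2486371987702 0.047590732600584766
top tab [(52, 16), (124, 15), (192, 1), (196, 12), (264, 3), (268, 17), (272, 4), (336, 3), (340, 12)]
top amber 58 348.60379578403047 0.0442624572806785
```

View pics/c4.png

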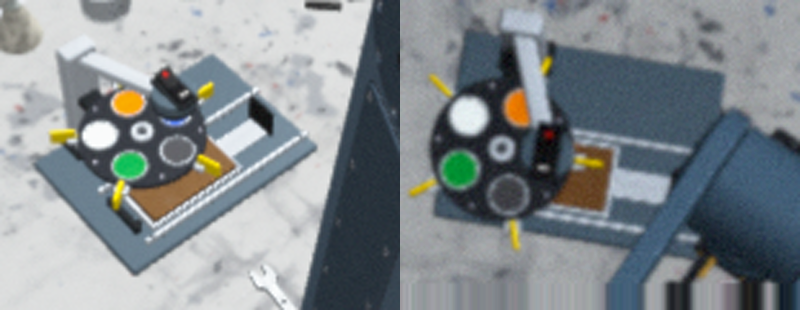

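Joint 6 is close to its limit at -3.117, so I unwind it. Then I take one last precise check.

Request:
{"op": "drive_tool", "data": {
  "motion": [
    [0,0,0,0,0,0,-0.1],
    [0,0,0,0,0,0,-0.2],
    [0,0,10,0,0,0,-0.32],
    [0,0,20,0,0,0,-0.45],
    [0,0,30,0,0,0,-0.58],
    [0,0,30,0,0,0,-0.7],
    [0,0,30,0,0,0,-0.8],
    [0,0,30,0,0,0,-0.8],
    [0,0,30,0,0,0,-0.8],
    [0,0,30,0,0,0,-0.8]
  ]
}}

```text
clock: 23.85
tool_pos: [0.4342, -0.1422, 0.2925]
eef_rot: [-0.03, -0.082, 0.996, -0.004]
ft_force: [-0.7, -0.2, 0.1]
gripper_width: 0.0006
```

Run:
```python
from h import *
s=status.observe();print(s['tool_pos'],s['eef_rot'],s['q'],s['ft_force']);q=np.load('q.npy')
for n,lo in (('scene',(22,150,90)),('top',(22,150,50))):
    cap(n);z=np.load(n+'.npz');hsv=cv2.cvtColor(z['p'],cv2.COLOR_RGB2HSV)
    v,u=np.nonzero(cv2.inRange(hsv,lo,(33,255,255)))
    P=atz(n,np.c_[u,v],.16)[:,:2]-q[:2];r=np.hypot(*P.T);k=(r>.076)&(r<.108);P=P[k]
    an=np.degrees(np.arctan2(P[:,1],P[:,0])-q[2])%360;i=np.round((an-54)/72).astype(int)%5
    print(n,[(54+72*j,round(float(np.mean((an[i==j]-54-72*j+180)%360-180)),1),int((i==j).sum())) for j in range(5)])
cap('wrist');p=np.load('wrist.npz')['p'][:,:,::-1]
q2=proj('wrist',[[.536,.008,.195],[.544,.056,.152]]);print(q2)
a=np.load('scene.npz')['p'][180:260,190:300,::-1]
cv2.imwrite('pics/c5.png',np.hstack([cv2.resize(a,(412,300),interpolation=cv2.INTER_CUBIC),cv2.resize(p,(388,300))]))
```

```text
[ 0.43423795 -0.14219561  0.29245372] [-0.02989961 -0.08231118  0.99614948 -0.00413561] [-0.54775733 -0.09683642  1.78705307 -0.04203664  1.49491302 -2.27933778] [-0.71952415 -0.20506317  0.14337854]
scene [(54, 3.2, 32), (126, 0.3, 25), (198, -2.2, 44), (270, -2.8, 22), (342, nan, 0)]
top [(54, 0.2, 15), (126, 0.1, 16), (198, -0.6, 14), (270, -0.2, 25), (342, -0.7, 14)]
[[377.83182395 313.23857914]
 [398.31968679 300.04687825]]
  return _methods._mean(a, axis=axis, dtype=dtype,
  ret = ret.dtype.type(ret / rcount)
```

View pics/c5.png

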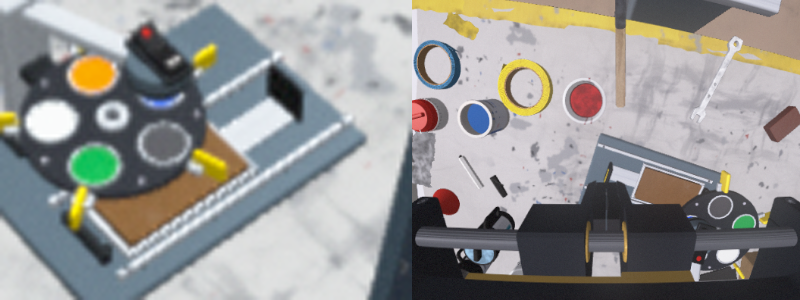

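```bash
python3 -c "
from h import *
print(workorder.job_done())"
```

```text
the job is handed in; nothing more can be done
None
```

The lamp is set up and the job is handed in at about 24 s on the robot's clock.

- **Carriage:** I pushed it home by the black tab with the back of the open finger. It met its stop, with the force rising to 18 N and no further travel, at the expected place (outer face about 186 mm right of the axis). The pictures show the plate still lying in its tray.
- **Switch:** I pressed the raised front end down with shut fingers until it stopped, at 29 N. The fingertips read z = 200.6 mm, against 200 mm expected for "on". I inferred this from force and height only; no close picture of the rocker was taken afterwards.
- **Turret:** It started between clicks, about 18° off the white glass. I pushed the blue tab round anticlockwise along the arc. It first came to rest about 9° short of the blue click, so I pushed it on. With the arm clear, the top camera puts the five tabs within 0.7° of the blue click, on average about 0.2° off.
- **Disagreeing check:** The scene camera scattered by up to ±3° on the tab angles. It views the tabs at a slant, so I relied on the top camera.

The plate, the glasses and the bench items were not touched. The arm ended clear, with no contact force beyond sensor noise. Joint 6 came to -3.117, just inside its -3.12 limit, on the retreat, and I unwound it before handing in.

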